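Index the movement holder and cover it

TASK

Press the movement holder gently right down on its indexing stand and turn it clockwise (seen from above), click by click, until its pointer stands at the tall pin, never past it and never backwards, then let it spring up locked. After that put the clear dust dome over the holder so that it sits fully down on the stand's foot plate, and let go. Grip and press lightly, set the dome down softly, and touch neither the watch movement on top nor the other things on the mat.

Things in the scene. Friction and masses are not known exactly. Their poses are not given: they have to be found in the camera images.
- indexer: indexing stand of bare metal, fixed to the bench; origin at the centre of its underside, on the turning axis; z up. Round foot plate 160 mm across and 8 mm thick, on it a round plateau 116 mm across whose top is 18 mm above the origin. On the plateau: 12 engraved click marks 30 degrees apart and three upright steel pins. In its middle the movement holder.
- drum (a point): centre of the holder's drum, on the turning axis: upright steel drum 40 mm across, 32 mm high, gripped by its smooth side. The point lies 14 mm under the drum's top, 18 mm above the top of the collar on which the drum stands (60 mm across, 4 mm thick, moves with the drum, 16 mm above the plateau when up), and 56 mm above the stand's origin when the holder is up.
- pointer (a point): imaginary end point of the holder's pointer, 50 mm from the turning axis, on the circle of the pins; its x axis points outwards along the pointer, z up. The pointer is a flat dark steel finger 5 mm wide, flush with the collar's top, running from the collar to 45 mm from the axis. When it points at a pin, this point lies over the pin's centre.
- tall_pin: the target: the one tall pin, steel, 7 mm across and 18 mm high, fixed on the plateau 50 mm from the turning axis; origin at its foot. It stands 2, 3 or 4 clicks clockwise (seen from above) of the pointer's start.
- short_pin1: short pin, 7 mm across, 6 mm high, 50 mm from the axis at another of these three clicks; of no use here.
- short_pin2: like short_pin1.
- holder (a joint): turn of the holder in rad, 0 at the start, growing clockwise seen from above. Stops every 0.5236 rad (30 degrees): a spring ball draws it to the nearest stop and resists with up to about 0.1 N m, so each click is felt. Up, it is locked; pressed right down, within the last 1 mm before its bottom stop, it can be turned from stop to stop; released at a stop it springs up and locks.
- press (a joint): press of the holder in m, 0 up and locked. The spring takes 4.5 N to start and 5.5 to 8 N just before the hard bottom, where the force rises steeply. The bottom lies 3.5 to 13 mm down, differing each time, unseen: feel for it. Both fingers' squeeze and the press added up must stay below 38 N (8 to 12 N of grip and 9 to 12 N of press do the job).
- movement: bare watch movement, brass disc 33 mm across and about 5 mm high on top of the drum; origin at the centre of its underside, 70 mm above the stand's origin. Fragile, not to be touched.
- dome: clear plastic dust dome, open below, loose on the mat, 160 to 280 g; origin at the centre of its lower rim, z up. 130 mm across outside, 124 mm inside, shell 90 mm high (84 mm inside), with a white knob on top. It fits over the plateau with 4 mm to spare all round and then rests on the foot plate, 8 mm above the stand's origin.
- dome_knob (a point): centre of the dome's white knob: upright disc 30 mm across and 16 mm thick, on the dome's axis, 109 mm above its lower rim; 12 mm of thinner neck, 14 mm across, below it.
- loupe_mid (a point): bystander: black eye loupe 38 mm across, 39 mm high, standing; point half-way up.
- pot_mid (a point): bystander: amber glass oil pot with black cap, 42 mm across, 60 mm high; point half-way up.
- dish_mid (a point): bystander: white ceramic dish 90 mm across, 20 mm high; point half-way up.
Not all that is in view belongs to the job. What is shaped like the indexer but blue is not meant. Several things have the shape of the dome; the one meant has the colours described above.

How it is judged (in metres and radians):
On the way:
1. the holder has been turned clockwise to the tall pin, has sprung up locked and is released (horizontal distance between pointer and tall_pin below 0.006 m and value of joint press below 0.0012 m and contact force between the fingers and indexer below 0.1 N), for 0.3 s.
At the end, for the whole second after the job is handed in: Pointer within 6 mm of the tall pin (on the pins' circle), holder sprung up (within 1.2 mm), dome over it: within 7 mm of the stand's axis, its rim on the foot plate (within 2.5 mm), upright, at rest and released (horizontal distance between pointer and tall_pin below 0.006 m and value of joint press below 0.0012 m and horizontal distance between dome and indexer below 0.007 m and z of dome in the frame of indexer below 0.0105 m and angle between dome's own z axis and vertical below 0.04 rad and linear speed of dome below 0.02 m/s); the robot touches nothing.
It fails at once if the holder is carried past the tall pin or turned backwards (y of tall_pin in the frame of pointer above 0.013 m or value of joint holder below -0.25 rad).
It fails at once if the fingers load the stand with more than 38 N (contact force between the fingers and indexer above 38 N).
It fails at once if the watch movement is touched (contact force between anything else and movement above 0.5 N).
It fails at once if the dome is knocked or dropped onto the stand (contact force between dome and indexer above 35 N).
It fails at once if a bystander is disturbed (distance of any of loupe_mid, pot_mid, dish_mid from where it was at the start of the episode above 0.015 m).
It also fails if it takes over 72 s, if anything falls off the work surface, if the arm or the gripper's body presses on something with over 40 N, if the wrist force passes 120 N, or if a joint passes its speed limit or range.

ROBOT

A 7-joint arm with a two-finger parallel gripper is mounted at the origin on the work surface. World frame = base frame: x ahead of the robot, y to its left, z up, the work surface at z = 0. Lengths are in m, angles in degrees, forces in N, time in s.
With the tool pointing down it reaches from about 0.425 to 0.925 m from the base axis. Payload 6.8 kg.
Tool frame: the origin (TCP) lies between the finger pads; the fingertips stand env.tcp_to_tips ahead of it and the grasp point (between the pads) lies 11 mm behind it (env.tcp_to_tips is the distance from the TCP to the fingertips, in m); z points along the fingers, y is the line along which they close (so a half turn about z gives the same grasp; the last joint's range is limited). The gripper opens to 88 mm and grips with 3 to 60 N. Pads are 20 mm wide; open, the fingers measure 115 mm over their backs; the gripper's body (75 mm by 178 mm) begins 61 mm behind the grasp point.
Start: joints at [-69.849, 27.33, 1.283, 89.118, -0.659, 63.558, -4.761], TCP at [0.3, 0.605, 0.231] pointing down, gripper open.
Joint ranges: [-169.35, 169.35], [-19.33, 120.38], [-80.79, 83.38], [13.8, 139.57], [-78.32, 258.32], [9.67, 109.79], [-169.56, 169.56]. Speed limits (degrees/s): [136.94, 136.94, 180, 180, 180, 180, 180].

INTERFACE

Orientations are given as [roll, pitch, yaw] about the fixed x, y, z axes, in that order (R = Rz(yaw) Ry(pitch) Rx(roll)).
In Python, from plant import env gives the robot as it stands.
- The arm moves only by the tool apply_moves, never from a script. Its argument "increments" is a list of rows, each a list of 6 numbers: the shift along the world's x, y, z each as a share of 10 cm, from -1 to 1, then the turn, a rotation vector about the world's x, y, z each as a share of 60 degrees, from -1 to 1. A call has exactly 8 rows; each row is the pose to reach, as a shift and turn from the pose commanded when the call began; what a row does not reach only later rows make up. A row lasts 1/8 s, in which the tool goes at most 62.5 mm and 10.7 degrees, less where a joint would pass 70% of its speed; a pose out of reach is approached as far as the arm can. A call with a number of a shift or a turn outside -1 to 1 is refused whole. A call with a gripper value outside its range is refused whole. "grip" is the closure, from -1 (fully open) to 1 (shut), so that 0 is half open, set as the call begins (left out, the last holds). The fingers move at their own pace and stop on an object; the grip force is fixed at half the most. Time passes only in rows, so rows that repeat a pose let the fingers close, or fill a call up. It gives the time, the measured TCP pose, the force, the opening and the grip force at its end, in the units of the state.
- env.sense(): the state, without advancing time (a new reading comes with each control period).
- env.grab_frame(name): name is "scene" or "top" or "wrist"; returns the picture (480x640x3 uint8, blue, green, red); there is no depth.
- env.calibration(name): a dict with "intrinsics" (3x3 intrinsics, pixels), "T" (4x4, takes a point from camera to world coordinates). Camera axes: x right, y down, z forward; pixel columns grow to the right and rows downward; lengths in m; the calibration is good to about 2 mm. A picture is of the moment at which its call begins: read the wrist's pose just before it. calibration takes no time and is no camera call; for the wrist camera it gives the pose at the moment of the call.
- env.sign_off(): hands the job in; it is judged then, once.
The state is a dict: "time_s": time; "joint_positions": joint angles; "qvel": joint speeds; "joint_efforts": joint torques, N m; "tool_pos": TCP position; "ee_rot": TCP orientation; "ft_force": force on the tool from outside, world axes, zero at the start; "moment": the same for the moment, N m; "width": finger opening in m; "grasp_force": force on a finger pad.
Only numpy, scipy, OpenCV 4.12 (cv2) and the standard library are available. Lean on these libraries where they do the work, as an engineer would, in place of code of your own. Each camera call takes 0.05 s, during which the arm holds its last target. There are 200 camera calls.

## Working session

There is one attempt and no reset: what is moved stays moved. The work goes in short steps, Python scripts to look and compute and a tool call to move; the robot and the scene stay as the last step left them, time stands still between calls to the robot, and variables do not carry over. Pictures are saved under pics/ and viewed, at most 10 in all, crops included, and the job is handed in when it is done.

Besides the shell and the picture viewer there is one more tool, called after ">>>" in YAML: its name, and indented under it one key for each argument. apply_moves: Moves the arm, as the interface text tells. Its arguments: {"type":"object","properties":{"increments":{"type":"array","items":{"type":"array","items":{"type":"number"}}},"grip":{"type":"number"}},"required":["increments"]}

```bash
mkdir -p pics; ls; cat > h.py <<'E'
from plant import env
import numpy as np, cv2
def ray(cam,u,v,z,cal=None):
    c=cal or env.calibration(cam);K=np.array(c["intrinsics"]);T=np.array(c["T"])
    d=T[:3,:3]@np.linalg.inv(K)@np.array([u,v,1.]);o=T[:3,3]
    return o+d*(z-o[2])/d[2]
def proj(cam,p,cal=None):
    c=cal or env.calibration(cam);K=np.array(c["intrinsics"]);T=np.linalg.inv(np.array(c["T"]))
    q=K@(T[:3,:3]@np.array(p)+T[:3,3]);return q[:2]/q[2]
E
python3 - <<'E'
from h import *
s=env.sense();print(s);print(env.tcp_to_tips)
for n in("scene","top"):
    cv2.imwrite(f"pics/{n}0.png",env.grab_frame(n));c=env.calibration(n);print(n,c["intrinsics"],c["T"])
E
```

```text
pics
{'time_s': 0.0, 'joint_positions': array([-69.84828938,  27.37497835,   1.2812566 ,  89.17714913,
        -0.65956906,  63.56006712,  -4.75902638]), 'qvel': array([ 0.03765594,  0.10950108,  0.06004904,  0.09209865, -0.06556425,
        0.00896703,  0.06208078]), 'joint_efforts': array([-3.57726340e-04, -5.82848060e+01,  1.53436996e+00, -2.72613287e+01,
       -5.43920835e-02,  1.71290967e-02,  1.68408778e-04]), 'tool_pos': array([0.29931137, 0.60434716, 0.2297003 ]), 'ee_rot': array([-1.79895451e+02,  7.76080918e-03,  1.53656684e+02]), 'ft_force': array([-0.50660262, -0.31520793, -0.72289424]), 'moment': array([ 0.01962567, -0.06252675,  0.0680737 ]), 'grasp_force': 0.0, 'width': 0.08752683978325768}
0.008
scene [[444.31512606   0.         324.087222  ]
 [  0.         444.31512606 233.78029529]
 [  0.           0.           1.        ]] [[-0.82535582  0.40934471 -0.38887618  0.90909527]
 [ 0.56447121  0.61366451 -0.55207619  0.4297842 ]
 [ 0.01265004 -0.6751687  -0.73755488  0.66205849]
 [ 0.          0.          0.          1.        ]]
top [[570.99243535   0.         315.0937165 ]
 [  0.         570.99243535 244.53293579]
 [  0.           0.           1.        ]] [[ 0.02223286 -0.99060655  0.13492353  0.47823269]
 [-0.99930004 -0.02608074 -0.02681851  0.0200161 ]
 [ 0.0300855  -0.13423284 -0.99049301  1.23569956]
 [ 0.          0.          0.          1.        ]]
```

View pics/top0.png

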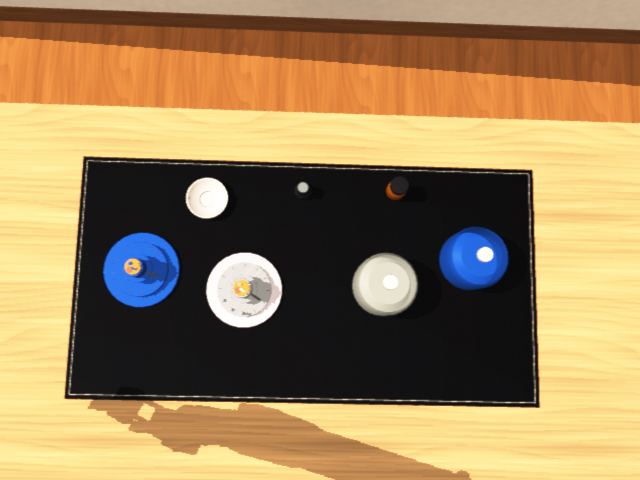

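View pics/scene0.png

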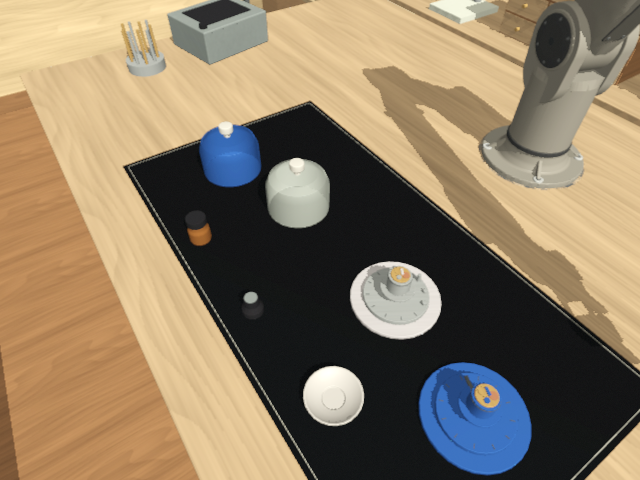

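Top view: the bare-metal indexer is at (244,290) and its blue look-alike at (141,270), which I reject. The clear dome is at (385,284) with its knob at about (391,282); the blue dome at (474,258) is rejected. The bystanders are the dish (207,198), loupe (303,188) and pot (398,188). One close crop comes next to check these choices.

```bash
python3 - <<'E'
from h import *
t=cv2.imread("pics/top0.png")
a=cv2.resize(t[245:335,200:290],(540,540),interpolation=cv2.INTER_CUBIC)
b=cv2.resize(t[245:325,345:425],(240,240),interpolation=cv2.INTER_CUBIC)
im=np.zeros((540,780,3),np.uint8);im[:,:540]=a;im[:240,540:]=b
cv2.imwrite("pics/crop0.png",im)
print("index",ray("top",244,290,.008),"mov",ray("top",242.5,289,.075),"dome base?",ray("top",391,282,.117), "scene knob",ray("scene",297,165,.112))
print("dish",ray("top",207,198,.01),"loupe",ray("top",303,188,.039),"pot",ray("top",399,186,.06))
print(env.calibration("wrist"))
E
```

```text
index [0.54331789 0.13671901 0.008     ] mov [0.54171216 0.13345257 0.075     ] dome base? [ 0.56014619 -0.16136544  0.117     ] scene knob [ 0.56027936 -0.1616494   0.112     ]
dish [0.74127964 0.22464113 0.01      ] loupe [0.76280838 0.0162578  0.039     ] pot [ 0.76811969 -0.18674184  0.06      ]
{'intrinsics': array([[387.41726919,   0.        , 328.33670046],
       [  0.        , 387.41726919, 238.17917524],
       [  0.        ,   0.        ,   1.        ]]), 'T': array([[ 0.44411558,  0.86482888,  0.2341631 ,  0.23485454],
       [ 0.89596861, -0.42831033, -0.11743301,  0.63567461],
       [-0.00126498,  0.26195661, -0.96507882,  0.3841228 ],
       [ 0.        ,  0.        ,  0.        ,  1.        ]])}
```

View pics/crop0.png

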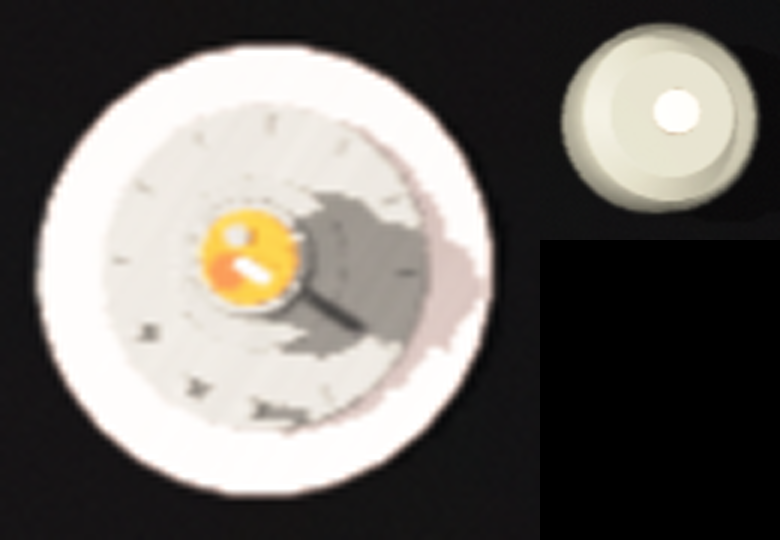

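The crop confirms the bare-metal indexer. The pointer aims lower right at crop (360,328), and the pins are at (275,410), (198,388) and (150,332), i.e. 2, 3 and 4 clicks clockwise. The dome is clear with a white knob. Next I move the wrist camera over the indexer and check the gripper's closure scale on the way.

>>> apply_moves:
  increments:
    - [0.12,-0.12,0,0,0,0]
    - [0.25,-0.25,0,0,0,0]
    - [0.37,-0.37,0,0,0,0]
    - [0.5,-0.5,0,0,0,0]
    - [0.62,-0.62,0,0,0,0]
    - [0.75,-0.75,0,0,0,0]
    - [0.87,-0.87,0,0,0,0]
    - [1,-1,0,0,0,0]
  grip: 0.0

```text
time_s: 1.1
tool_pos: [0.4002, 0.5042, 0.2307]
ee_rot: [180.0, -0.0, 153.7]
ft_force: [0.6, 0.1, 0.4]
width: 0.0439
grasp_force: 0.0
```

>>> apply_moves:
  increments:
    - [0.12,-0.12,0,0,0,0]
    - [0.25,-0.25,0,0,0,0]
    - [0.37,-0.37,0,0,0,0]
    - [0.5,-0.5,0,0,0,0]
    - [0.62,-0.62,0,0,0,0]
    - [0.75,-0.75,0,0,0,0]
    - [0.87,-0.87,0,0,0,0]
    - [1,-1,0,0,0,0]
  grip: 0.1

```text
time_s: 2.1
tool_pos: [0.5003, 0.4042, 0.2307]
ee_rot: [180.0, -0.0, 153.7]
ft_force: [-0.3, -0.1, 0.5]
width: 0.0396
grasp_force: 0.0
```

>>> apply_moves:
  increments:
    - [0.12,-0.12,0,0,0,0]
    - [0.25,-0.25,0,0,0,0]
    - [0.37,-0.37,0,0,0,0]
    - [0.5,-0.5,0,0,0,0]
    - [0.62,-0.62,0,0,0,0]
    - [0.75,-0.75,0,0,0,0]
    - [0.87,-0.87,0,0,0,0]
    - [0.9,-1,0,0,0,0]
  grip: 0.2

```text
time_s: 3.1
tool_pos: [0.5904, 0.3039, 0.2305]
ee_rot: [-180.0, 0.0, 153.6]
ft_force: [-0.6, 0.0, -0.5]
width: 0.0349
grasp_force: 0.0
```

>>> apply_moves:
  increments:
    - [0,-0.12,0,0,0,0]
    - [0,-0.25,0,0,0,0]
    - [0,-0.37,0,0,0,0]
    - [0,-0.5,0,0,0,0]
    - [0,-0.62,0,0,0,0]
    - [0,-0.75,0,0,0,0]
    - [0,-0.87,0,0,0,0]
    - [0,-1,0,0,0,0]
  grip: 0.3

```text
time_s: 4.1
tool_pos: [0.5895, 0.2041, 0.2306]
ee_rot: [180.0, -0.0, 153.7]
ft_force: [-0.1, -1.2, -0.5]
width: 0.0307
grasp_force: 0.0
```

>>> apply_moves:
  increments:
    - [0,-0.12,-0.05,0,0,0]
    - [0,-0.25,-0.1,0,0,0]
    - [0,-0.37,-0.15,0,0,0]
    - [0,-0.5,-0.2,0,0,0]
    - [0,-0.62,-0.25,0,0,0]
    - [0,-0.75,-0.3,0,0,0]
    - [0,-0.95,-0.3,0,0,0]
    - [0,-0.95,-0.3,0,0,0]
  grip: 0.1

```text
time_s: 5.1
tool_pos: [0.5898, 0.1072, 0.2009]
ee_rot: [-180.0, 0.0, 153.5]
ft_force: [0.5, 0.2, -0.4]
width: 0.0395
grasp_force: 0.0
```

```bash
python3 - <<'E'
from h import *
c=env.calibration("wrist");f=env.grab_frame("wrist");cv2.imwrite("pics/w1.png",f)
import pickle;pickle.dump(c,open("w1.pkl","wb"))
print(env.sense()["tool_pos"],env.sense()["ft_force"],c["T"])
for p in([.543,.135,.008],[.543,.135,.075]):print(proj("wrist",p,c))
E
```

```text
[0.5897904  0.10883838 0.20094995] [ 0.19344323  0.46836419 -0.43573193] [[ 4.47317340e-01  8.63049350e-01  2.34633793e-01  5.25316806e-01]
 [ 8.94375257e-01 -4.31558823e-01 -1.17685517e-01  1.38564950e-01]
 [-3.10125081e-04  2.62493431e-01 -9.64933730e-01  3.55162704e-01]
 [ 0.00000000e+00  0.00000000e+00  0.00000000e+00  1.00000000e+00]]
[333.8466304 153.374891 ]
[335.11313171 158.21611355]
```

View pics/w1.png

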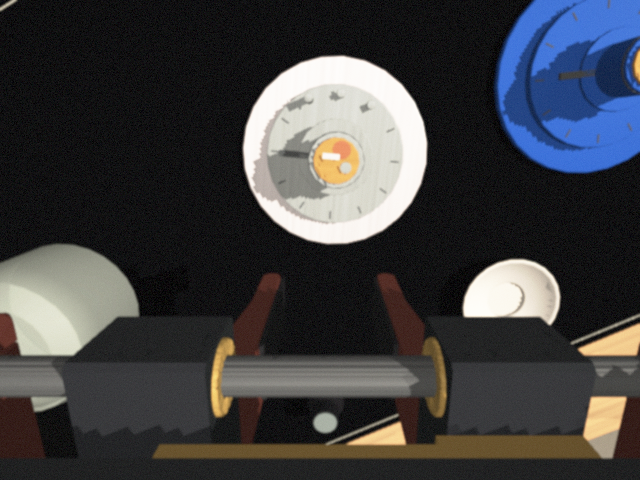

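The wrist view shows the stand centred near (335,150) with the pointer toward (275,153). The pins sit at about (300,102), (336,95) and (365,107). I enlarge this and fit the plate's outline.

```bash
python3 - <<'E'
from h import *
import pickle;c=pickle.load(open("w1.pkl","rb"));f=cv2.imread("pics/w1.png")
cv2.imwrite("pics/w1c.png",cv2.resize(f[75:235,250:420],(765,600) and (637,600),interpolation=cv2.INTER_CUBIC))
def circ(img,cam,roi,z,cal):
    x0,y0,x1,y1=roi;m=(img[y0:y1,x0:x1].min(2)>95).astype(np.uint8)
    cs,_=cv2.findContours(m,cv2.RETR_EXTERNAL,cv2.CHAIN_APPROX_NONE);k=cv2.convexHull(max(cs,key=cv2.contourArea))[:,0]+[x0,y0]
    P=np.array([ray(cam,u,v,z,cal)[:2] for u,v in k]);A=np.c_[2*P,np.ones(len(P))];s=np.linalg.lstsq(A,(P**2).sum(1),rcond=None)[0]
    return s[:2],np.sqrt(s[2]+s[0]**2+s[1]**2)
print(circ(f,"wrist",(235,45,440,255),.008,c))
print(circ(cv2.imread("pics/top0.png"),"top",(200,245,290,335),.008,None))
# movement disc
h=cv2.cvtColor(f,cv2.COLOR_BGR2HSV)[120:200,290:380];m=((h[...,0]<30)&(h[...,1]>100)&(h[...,2]>100))
v,u=np.nonzero(m);print("mov",ray("wrist",(u.min()+u.max())/2+290,(v.min()+v.max())/2+120,.075,c),u.max()-u.min(),v.max()-v.min())
ax=circ(f,"wrist",(235,45,440,255),.008,c)[0]
for n,(uu,vv) in dict(ptr=(278,153),p1=(300,103),p2=(336,96),p3=(365,107)).items():
    q=ray("wrist",uu,vv,.038 if n=="ptr" else .02,c)[:2]-ax;print(n,np.hypot(*q),np.degrees(np.arctan2(q[1],q[0])))
E
```

```text
(array([0.54488555, 0.13490088]), np.float64(0.08088545309586719))
(array([0.5449076 , 0.13733589]), np.float64(0.08076282912949206))
mov [0.54455067 0.13454002 0.075     ] 45 45
ptr 0.04600783663800014 -120.96968974470714
p1 0.05147772071340714 -172.5744104242738
p2 0.04808323305109165 152.6339714810822
p3 0.04654908211923927 121.64568203466534
```

View pics/w1c.png

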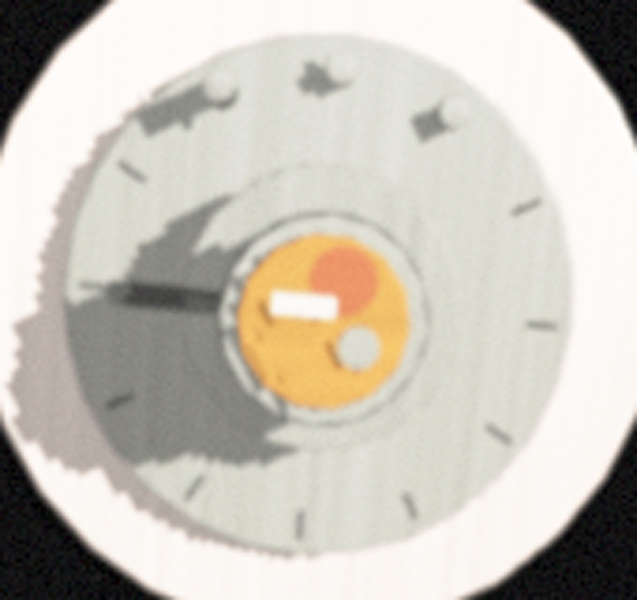

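The pin with the long shadow, at crop (220,88), is the tall one, 2 clicks clockwise of the pointer at −120°. The axis is at (0.545, 0.135), and plate, movement and sizes agree. Before touching the holder I test the grip force response on the dome's knob, where a strong squeeze does no harm.

>>> apply_moves:
  increments:
    - [-0.04,-0.12,0,0,0,0]
    - [-0.08,-0.25,0,0,0,0]
    - [-0.12,-0.37,0,0,0,0]
    - [-0.16,-0.5,0,0,0,0]
    - [-0.2,-0.62,0,0,0,0]
    - [-0.24,-0.75,0,0,0,0]
    - [-0.28,-0.87,0,0,0,0]
    - [-0.3,-1,0,0,0,0]
  grip: 0.0

```text
time_s: 6.15
tool_pos: [0.5593, 0.0091, 0.2007]
ee_rot: [180.0, -0.0, 153.7]
ft_force: [-0.9, -0.6, 0.0]
width: 0.0436
grasp_force: 0.0
```

>>> apply_moves:
  increments:
    - [0,-0.12,0,0,0,0]
    - [0,-0.25,0,0,0,0]
    - [0,-0.37,0,0,0,0]
    - [0,-0.5,0,0,0,0]
    - [0,-0.62,0,0,0,0]
    - [0,-0.75,0,0,0,0]
    - [0,-0.87,0,0,0,0]
    - [0,-1,0,0,0,0]

```text
time_s: 7.15
tool_pos: [0.5595, -0.0908, 0.2007]
ee_rot: [180.0, -0.0, 153.7]
ft_force: [0.1, -1.1, -0.1]
width: 0.0439
grasp_force: 0.0
```

>>> apply_moves:
  increments:
    - [0,-0.25,0,0,0,0]
    - [0,-0.5,-0.1,0,0,0]
    - [0,-0.71,-0.25,0,0,0]
    - [0,-0.71,-0.45,0,0,0]
    - [0,-0.71,-0.65,0,0,0]
    - [0,-0.71,-0.85,0,0,0]
    - [0,-0.71,-1,0,0,0]
    - [0,-0.71,-1,0,0,0]
  grip: 0.25

```text
time_s: 8.15
tool_pos: [0.5593, -0.1614, 0.1014]
ee_rot: [180.0, -0.0, 153.6]
ft_force: [-3.3, 1.4, 9.2]
width: 0.0333
grasp_force: 4.3
```

>>> apply_moves:
  increments:
    - [0,0,0,0,0,0]
    - [0,0,0,0,0,0]
    - [0,0,0,0,0,0]
    - [0,0,0,0,0,0]
    - [0,0,0,0,0,0]
    - [0,0,0,0,0,0]
    - [0,0,0,0,0,0]
    - [0,0,0,0,0,0]
  grip: 0.33

```text
time_s: 9.15
tool_pos: [0.5599, -0.1612, 0.1014]
ee_rot: [180.0, 0.0, 153.7]
ft_force: [-2.2, 1.1, 6.5]
width: 0.0298
grasp_force: 12.2
```

>>> apply_moves:
  increments:
    - [0,0,0,0,0,0]
    - [0,0,0,0,0,0]
    - [0,0,0,0,0,0]
    - [0,0,0,0,0,0]
    - [0,0,0,0,0,0]
    - [0,0,0,0,0,0]
    - [0,0,0,0,0,0]
    - [0,0,0,0,0,0]
  grip: 0.345

```text
time_s: 10.15
tool_pos: [0.5599, -0.1612, 0.1014]
ee_rot: [180.0, 0.0, 153.7]
ft_force: [-1.7, 1.3, 6.4]
width: 0.0293
grasp_force: 27.7
```

```bash
python3 - <<'E'
from h import *
s=env.sense();print(s["width"],s["grasp_force"],s["ft_force"],s["moment"])
c=env.calibration("wrist");f=env.grab_frame("wrist")
g=cv2.resize(f[200:480,150:510],(720,560));cv2.imwrite("pics/w2.png",g)
print([proj("wrist",[.560,-.1615,z],c) for z in(.101,.117)])
E
```

```text
0.029336120324796468 27.655738337198272 [-1.72429413  1.27717358  6.38571646] [0.19875926 0.48015761 0.0358734 ]
[array([329.66798752, 304.54603196]), array([329.84108759, 321.90280687])]
```

View pics/w2.png

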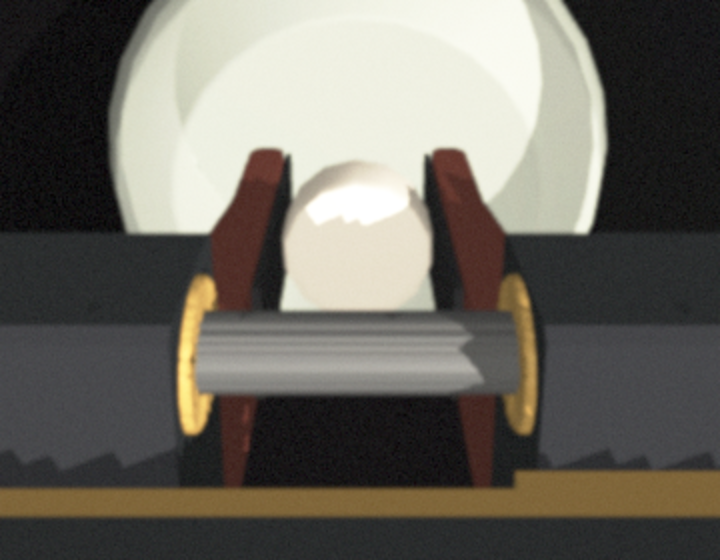

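The knob sits squarely between the pads. Squeeze is proportional to closure: about 0 N at the contact width (g = 1 − w/44 mm) and roughly 10 N per 0.01 beyond it. So the 40 mm drum needs g ≈ 0.10. I release and go to the holder.

>>> apply_moves:
  increments:
    - [0,0,0,0,0,0]
    - [0,0,0,0,0,0]
    - [0,0,0.15,0,0,0]
    - [0,0,0.35,0,0,0]
    - [-0.02,0.05,0.6,0,0,0]
    - [-0.05,0.15,0.8,0,0,0]
    - [-0.08,0.3,0.95,0,0,0]
    - [-0.1,0.5,1,0,0,0]
  grip: 0.0

```text
time_s: 11.2
tool_pos: [0.5495, -0.1102, 0.2019]
ee_rot: [180.0, 0.1, 153.6]
ft_force: [-1.1, 0.1, 1.0]
width: 0.0436
grasp_force: 0.0
```

>>> apply_moves:
  increments:
    - [0,0.12,0,0,0,0]
    - [0,0.25,0,0,0,0]
    - [0,0.37,0,0,0,0]
    - [0,0.5,0,0,0,0]
    - [0,0.62,0,0,0,0]
    - [0,0.75,0,0,0,0]
    - [0,0.87,0,0,0,0]
    - [0,1,0,0,0,0]
  grip: -0.35

```text
time_s: 12.2
tool_pos: [0.5496, -0.0103, 0.2007]
ee_rot: [180.0, 0.0, 153.6]
ft_force: [-0.2, -0.0, 0.0]
width: 0.059
grasp_force: 0.0
```

>>> apply_moves:
  increments:
    - [0,0.12,0,0,0,0]
    - [0,0.25,0,0,0,0]
    - [0,0.37,0,0,0,0]
    - [0,0.5,0,0,0,0]
    - [0,0.62,0,0,0,0]
    - [0,0.75,-0.1,0,0,0]
    - [-0.05,0.87,-0.2,0,0,0]
    - [-0.05,1,-0.3,0,0,0]

```text
time_s: 13.2
tool_pos: [0.5437, 0.0895, 0.1695]
ee_rot: [-180.0, -0.1, 153.7]
ft_force: [-0.7, 0.6, 0.6]
width: 0.0595
grasp_force: 0.0
```

>>> apply_moves:
  increments:
    - [0,0.12,0,0,0,0]
    - [0,0.25,-0.1,0,0,0]
    - [0,0.37,-0.25,0,0,0]
    - [0,0.46,-0.4,0,0,0]
    - [0,0.46,-0.5,0,0,0]
    - [0,0.46,-0.65,0,0,0]
    - [0,0.46,-0.65,0,0,0]
    - [0,0.46,-0.65,0,0,0]

```text
time_s: 14.2
tool_pos: [0.5448, 0.1345, 0.1058]
ee_rot: [180.0, 0.0, 153.6]
ft_force: [-0.3, 0.1, 0.2]
width: 0.0596
grasp_force: 0.0
```

```bash
python3 - <<'E'
from h import *
s=env.sense();print(s["tool_pos"],s["ft_force"],s["joint_positions"][6])
c=env.calibration("wrist");f=env.grab_frame("wrist")
cv2.imwrite("pics/w3.png",cv2.resize(f[150:430,150:510],(720,560)))
for z in(.07,.075):u=proj("wrist",[.545,.135,z],c);print((u-[150,150])*2)
h=cv2.cvtColor(f,cv2.COLOR_BGR2HSV)[150:400,200:460];m=((h[...,0]<30)&(h[...,1]>100)&(h[...,2]>120)).astype(np.uint8)
n,l,st,ce=cv2.connectedComponentsWithStats(m)
for i in range(1,n):
    if st[i,4]>500:
        x,y,w,hh=st[i,:4];print(st[i],ray("wrist",200+x+(w-1)/2,150+y+(hh-1)/2,.075,c))
E
```

```text
[0.54480682 0.13451957 0.10581694] [-0.29161041  0.12649015  0.24187393] 47.91851926366081
[361.83551915 250.1917751 ]
[361.96997222 257.1392696 ]
[  98   99   64   60 2497] [0.54462936 0.13433906 0.075     ]
```

View pics/w3.png

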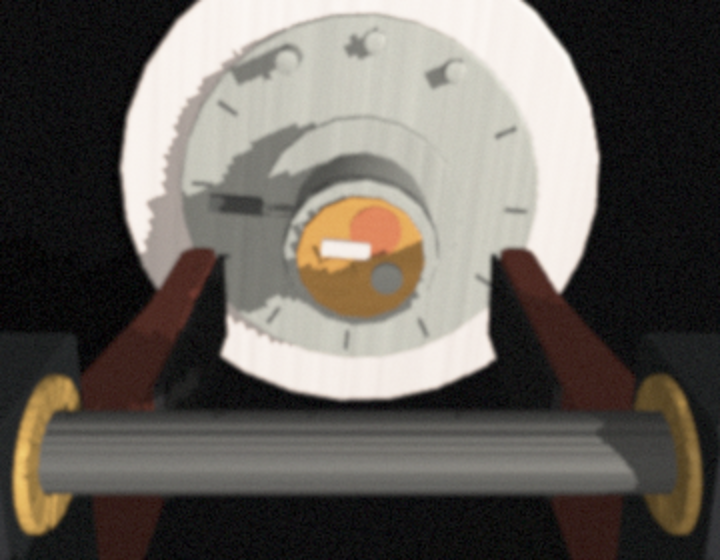

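The TCP is within 0.3 mm of the drum axis and the tall pin is confirmed at crop (286,60). I descend around the drum and close gently.

>>> apply_moves:
  increments:
    - [0,0,-0.1,0,0,0]
    - [0,0,-0.2,0,0,0]
    - [0,0,-0.3,0,0,0]
    - [0,0,-0.4,0,0,0]
    - [0,0,-0.48,0,0,0]
    - [0,0,-0.53,0,0,0]
    - [0,0,-0.53,0,0,0]
    - [0,0,-0.53,0,0,0]

```text
time_s: 15.25
tool_pos: [0.5448, 0.135, 0.0529]
ee_rot: [180.0, 0.0, 153.7]
ft_force: [0.0, -0.0, -0.3]
width: 0.0592
grasp_force: 0.0
```

>>> apply_moves:
  increments:
    - [0,0,0,0,0,0]
    - [0,0,0,0,0,0]
    - [0,0,0,0,0,0]
    - [0,0,0,0,0,0]
    - [0,0,0,0,0,0]
    - [0,0,0,0,0,0]
    - [0,0,0,0,0,0]
    - [0,0,0,0,0,0]
  grip: 0.086

```text
time_s: 16.25
tool_pos: [0.5448, 0.1352, 0.0528]
ee_rot: [180.0, 0.0, 153.7]
ft_force: [1.3, 1.4, 1.6]
width: 0.04
grasp_force: 0.9
```

>>> apply_moves:
  increments:
    - [0,0,0,0,0,0]
    - [0,0,0,0,0,0]
    - [0,0,0,0,0,0]
    - [0,0,0,0,0,0]
    - [0,0,0,0,0,0]
    - [0,0,0,0,0,0]
    - [0,0,0,0,0,0]
    - [0,0,0,0,0,0]
  grip: 0.097

```text
time_s: 17.25
tool_pos: [0.5448, 0.1352, 0.0528]
ee_rot: [180.0, 0.0, 153.7]
ft_force: [2.3, 3.2, 3.0]
width: 0.0399
grasp_force: 7.7
```

>>> apply_moves:
  increments:
    - [0.002,0.003,0,0,0,0]
    - [0.002,0.003,0,0,0,0]
    - [0.002,0.003,-0.005,0,0,0]
    - [0.002,0.003,-0.01,0,0,0]
    - [0.002,0.003,-0.015,0,0,0]
    - [0.002,0.003,-0.02,0,0,0]
    - [0.002,0.003,-0.025,0,0,0]
    - [0.002,0.003,-0.03,0,0,0]
  grip: 0.099

```text
time_s: 18.25
tool_pos: [0.5448, 0.1352, 0.0497]
ee_rot: [180.0, 0.0, 153.7]
ft_force: [1.0, 4.0, 3.3]
width: 0.04
grasp_force: 9.9
```

>>> apply_moves:
  increments:
    - [0,0,-0.002,0,0,0]
    - [0,0,-0.004,0,0,0]
    - [0,0,-0.006,0,0,0]
    - [0,0,-0.008,0,0,0]
    - [0,0,-0.01,0,0,0]
    - [0,0,-0.012,0,0,0]
    - [0,0,-0.012,0,0,0]
    - [0,0,-0.012,0,0,0]

```text
time_s: 19.25
tool_pos: [0.5448, 0.1352, 0.0485]
ee_rot: [180.0, 0.0, 153.7]
ft_force: [2.5, 2.3, 5.2]
width: 0.0394
grasp_force: 9.9
```

```bash
python3 - <<'E'
from h import *
for i in range(3):
    s=env.sense();print(s["tool_pos"],s["ft_force"],s["moment"],s["grasp_force"]);c=env.calibration("wrist");f=env.grab_frame("wrist")
h=cv2.cvtColor(f,cv2.COLOR_BGR2HSV)[150:460,200:460];m=((h[...,0]<30)&(h[...,1]>100)&(h[...,2]>90)).astype(np.uint8)
n,l,st,ce=cv2.connectedComponentsWithStats(m)
for i in range(1,n):
    if st[i,4]>500:print(st[i])
for z in(.07,.066,.062):print(proj("wrist",[.5448-.0165*.447,.1352-.0165*.894,z+.005],c),proj("wrist",[.5448+.0165*.447,.1352+.0165*.894,z+.005],c))
cv2.imwrite("pics/w4.png",cv2.resize(f[150:430,150:510],(720,560)))
E
```

```text
[0.54478699 0.13522155 0.04847474] [2.5340648  2.30292715 5.22345553] [ 0.81054775 -0.44937063 -0.00392622] 9.945363700389862
[0.54481336 0.1352137  0.04849811] [1.56910903 3.40029834 3.3205312 ] [ 0.82469096 -0.52130827 -0.03382408] 9.946143329143524
[0.54475807 0.13522948 0.04847926] [2.0276506  3.52452162 3.03138812] [ 0.81567989 -0.49380388 -0.0054879 ] 9.946305602788925
[  86  141   86   65 3840]
[  10  188   25   79 1073]
[232 189  15  78 513]
[   0  287  260   20 2561]
[285.65115541 335.32878518] [375.56907345 335.58701833]
[286.77595128 329.97864484] [374.31592347 330.23159563]
[287.84277922 324.90423151] [373.12733815 325.15209448]
```

View pics/w4.png

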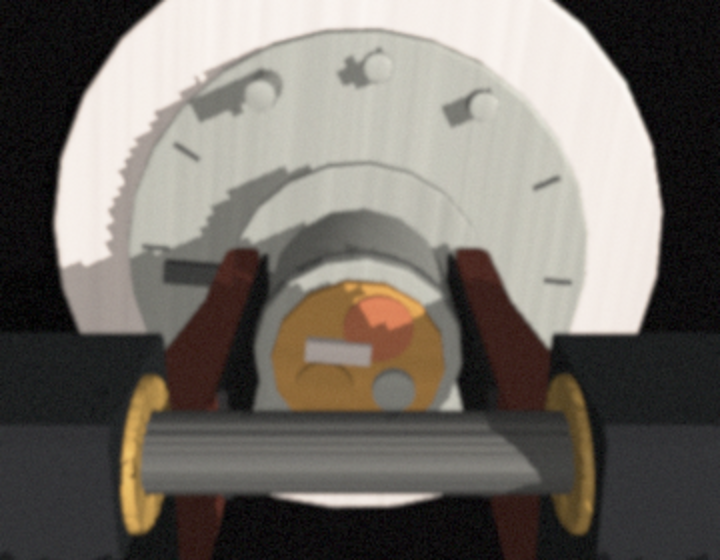

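The disc's image width (about 87.5 px against a predicted 89.9 up and 87.5 at −4 mm) shows the holder is moving down with the fingers, with no slip. I keep feeling downward.

>>> apply_moves:
  increments:
    - [0,0,-0.002,0,0,0]
    - [0,0,-0.004,0,0,0]
    - [0,0,-0.006,0,0,0]
    - [0,0,-0.008,0,0,0]
    - [0,0,-0.01,0,0,0]
    - [0,0,-0.01,0,0,0]
    - [0,0,-0.01,0,0,0]
    - [0,0,-0.01,0,0,0]

```text
time_s: 20.4
tool_pos: [0.5448, 0.1352, 0.0475]
ee_rot: [180.0, 0.0, 153.7]
ft_force: [2.2, 2.6, 4.1]
width: 0.0398
grasp_force: 9.9
```

>>> apply_moves:
  increments:
    - [0,0,-0.002,0,0,0]
    - [0,0,-0.004,0,0,0]
    - [0,0,-0.006,0,0,0]
    - [0,0,-0.008,0,0,0]
    - [0,0,-0.01,0,0,0]
    - [0,0,-0.01,0,0,0]
    - [0,0,-0.01,0,0,0]
    - [0,0,-0.01,0,0,0]

```text
time_s: 21.4
tool_pos: [0.5448, 0.1352, 0.0465]
ee_rot: [180.0, 0.0, 153.7]
ft_force: [2.4, 4.5, 3.6]
width: 0.0395
grasp_force: 10.0
```

>>> apply_moves:
  increments:
    - [0,0,-0.002,0,0,0]
    - [0,0,-0.004,0,0,0]
    - [0,0,-0.006,0,0,0]
    - [0,0,-0.008,0,0,0]
    - [0,0,-0.01,0,0,0]
    - [0,0,-0.01,0,0,0]
    - [0,0,-0.01,0,0,0]
    - [0,0,-0.01,0,0,0]

```text
time_s: 22.4
tool_pos: [0.5448, 0.1352, 0.0455]
ee_rot: [180.0, -0.0, 153.7]
ft_force: [1.6, 3.5, 4.4]
width: 0.0399
grasp_force: 10.0
```

```bash
python3 - <<'E'
from h import *
c=env.calibration("wrist");f=env.grab_frame("wrist");s=env.sense();print(s["ft_force"])
cv2.imwrite("pics/w5raw.png",f)
h=cv2.cvtColor(f,cv2.COLOR_BGR2HSV)
for nm,ff in(("w5",f),):
  for v in range(318,346,3):
    r=h[v,275:385];m=np.nonzero((r[:,0]<30)&(r[:,1]>100)&(r[:,2]>80))[0];print(v,m.min()+275,m.max()+275,end="; ")
p=s["tool_pos"]
for z in(.07,.066,.064,.062):print(z,proj("wrist",[p[0]-.0165*.447,p[1]-.0165*.894,z+.005],c),proj("wrist",[p[0]+.0165*.447,p[1]+.0165*.894,z+.005],c),"back edge drum top",proj("wrist",[p[0]+.02*.894,p[1]-.02*.447,z],c))
E
```

```text
[1.68959258 3.19176003 4.61075946]
318 289 369; 321 288 370; 324 287 370; 327 286 370; 330 286 371; 333 287 371; 336 287 371; 339 288 370; 342 288 368; 345 289 367; 0.07 [284.76956215 339.42563577] [376.56889568 339.68920062] back edge drum top [330.33592251 379.4023556 ]
0.066 [285.9412273  333.85625917] [375.26341601 334.11433747] back edge drum top [330.28164548 373.19176772]
0.064 [286.50365954 331.1828017 ] [374.63674154 331.43821426] back edge drum top [330.2555205  370.20244629]
0.062 [287.05131147 328.57960071] [374.02653093 328.83239761] back edge drum top [330.23003798 367.28663727]
```

>>> apply_moves:
  increments:
    - [0,0,-0.002,0,0,0]
    - [0,0,-0.004,0,0,0]
    - [0,0,-0.006,0,0,0]
    - [0,0,-0.008,0,0,0]
    - [0,0,-0.01,0,0,0]
    - [0,0,-0.01,0,0,0]
    - [0,0,-0.01,0,0,0]
    - [0,0,-0.01,0,0,0]

```text
time_s: 23.45
tool_pos: [0.5448, 0.1352, 0.0445]
ee_rot: [180.0, 0.0, 153.7]
ft_force: [2.1, 3.8, 5.0]
width: 0.0397
grasp_force: 10.0
```

>>> apply_moves:
  increments:
    - [0,0,-0.002,0,0,0]
    - [0,0,-0.004,0,0,0]
    - [0,0,-0.006,0,0,0]
    - [0,0,-0.008,0,0,0]
    - [0,0,-0.01,0,0,0]
    - [0,0,-0.01,0,0,0]
    - [0,0,-0.01,0,0,0]
    - [0,0,-0.01,0,0,0]

```text
time_s: 24.45
tool_pos: [0.5448, 0.1352, 0.0435]
ee_rot: [180.0, 0.0, 153.7]
ft_force: [1.9, 3.1, 5.4]
width: 0.0397
grasp_force: 10.0
```

>>> apply_moves:
  increments:
    - [0,0,-0.002,0,0,0]
    - [0,0,-0.004,0,0,0]
    - [0,0,-0.006,0,0,0]
    - [0,0,-0.008,0,0,0]
    - [0,0,-0.01,0,0,0]
    - [0,0,-0.01,0,0,0]
    - [0,0,-0.01,0,0,0]
    - [0,0,-0.01,0,0,0]

```text
time_s: 25.45
tool_pos: [0.5447, 0.1352, 0.0425]
ee_rot: [180.0, -0.0, 153.7]
ft_force: [2.1, 3.5, 6.1]
width: 0.0396
grasp_force: 10.0
```

>>> apply_moves:
  increments:
    - [0,0,-0.002,0,0,0]
    - [0,0,-0.004,0,0,0]
    - [0,0,-0.006,0,0,0]
    - [0,0,-0.008,0,0,0]
    - [0,0,-0.01,0,0,0]
    - [0,0,-0.01,0,0,0]
    - [0,0,-0.01,0,0,0]
    - [0,0,-0.01,0,0,0]

```text
time_s: 26.45
tool_pos: [0.5448, 0.1352, 0.0415]
ee_rot: [180.0, 0.0, 153.7]
ft_force: [2.5, 3.4, 5.8]
width: 0.0397
grasp_force: 10.0
```

>>> apply_moves:
  increments:
    - [0,0,-0.002,0,0,0]
    - [0,0,-0.004,0,0,0]
    - [0,0,-0.006,0,0,0]
    - [0,0,-0.008,0,0,0]
    - [0,0,-0.01,0,0,0]
    - [0,0,-0.01,0,0,0]
    - [0,0,-0.01,0,0,0]
    - [0,0,-0.01,0,0,0]

```text
time_s: 27.45
tool_pos: [0.5448, 0.1352, 0.0405]
ee_rot: [180.0, 0.0, 153.7]
ft_force: [1.5, 3.5, 5.4]
width: 0.0399
grasp_force: 10.0
```

```bash
python3 - <<'E'
from h import *
F=[]
for i in range(4):
    c=env.calibration("wrist");f=env.grab_frame("wrist");s=env.sense();F.append(s["ft_force"])
print(np.mean(F,0),s["tool_pos"])
h=cv2.cvtColor(f,cv2.COLOR_BGR2HSV);g=cv2.imread("pics/w5raw.png");hg=cv2.cvtColor(g,cv2.COLOR_BGR2HSV)
for H in(hg,h):
  print([(lambda m:(m.min()+275,m.max()+275))(np.nonzero((H[v,275:385,0]<30)&(H[v,275:385,1]>100)&(H[v,275:385,2]>80))[0]) for v in range(315,346,3)])
  m=(H[250:350,310:350,0]<30)&(H[250:350,310:350,1]>100)&(H[250:350,310:350,2]>80);print("top row",250+np.nonzero(m.any(1))[0].min())
d=cv2.phaseCorrelate(np.float32(cv2.cvtColor(g,cv2.COLOR_BGR2GRAY)[290:345,290:370]),np.float32(cv2.cvtColor(f,cv2.COLOR_BGR2GRAY)[290:345,290:370]));print(d)
p=s["tool_pos"]
for z in(.065,.0655+.0,.070):print(proj("wrist",[p[0],p[1],z],c))
E
```

```text
[1.7602641  3.33807501 5.6319352 ] [0.54478891 0.13527129 0.04056513]
[(np.int64(290), np.int64(368)), (np.int64(289), np.int64(369)), (np.int64(288), np.int64(370)), (np.int64(287), np.int64(370)), (np.int64(286), np.int64(370)), (np.int64(286), np.int64(371)), (np.int64(287), np.int64(371)), (np.int64(287), np.int64(371)), (np.int64(288), np.int64(370)), (np.int64(288), np.int64(368)), (np.int64(289), np.int64(367))]
top row 291
[(np.int64(290), np.int64(368)), (np.int64(289), np.int64(369)), (np.int64(288), np.int64(370)), (np.int64(287), np.int64(370)), (np.int64(286), np.int64(370)), (np.int64(286), np.int64(371)), (np.int64(287), np.int64(371)), (np.int64(287), np.int64(371)), (np.int64(288), np.int64(369)), (np.int64(288), np.int64(369)), (np.int64(289), np.int64(367))]
top row 291
((-0.06272129071785315, -0.19315331131600644), 0.6390919117132823)
[330.75494666 332.57860015]
[330.76360395 333.24900982]
[330.84421928 339.49176337]
```

The disc has not moved in the hand over the last 5 mm, so there is no slip and the bottom is still ahead.

>>> apply_moves:
  increments:
    - [0,0,-0.002,0,0,0]
    - [0,0,-0.004,0,0,0]
    - [0,0,-0.006,0,0,0]
    - [0,0,-0.008,0,0,0]
    - [0,0,-0.008,0,0,0]
    - [0,0,-0.008,0,0,0]
    - [0,0,-0.008,0,0,0]
    - [0,0,-0.008,0,0,0]

```text
time_s: 28.65
tool_pos: [0.5448, 0.1353, 0.0398]
ee_rot: [180.0, 0.0, 153.7]
ft_force: [1.5, 3.6, 6.2]
width: 0.0397
grasp_force: 9.9
```

>>> apply_moves:
  increments:
    - [0,0,-0.002,0,0,0]
    - [0,0,-0.004,0,0,0]
    - [0,0,-0.006,0,0,0]
    - [0,0,-0.008,0,0,0]
    - [0,0,-0.008,0,0,0]
    - [0,0,-0.008,0,0,0]
    - [0,0,-0.008,0,0,0]
    - [0,0,-0.008,0,0,0]

```text
time_s: 29.65
tool_pos: [0.5448, 0.1352, 0.0394]
ee_rot: [180.0, 0.0, 153.7]
ft_force: [0.5, 3.2, 10.3]
width: 0.0397
grasp_force: 9.9
```

The bottom is felt (10.3 N). Now the first click, 30° clockwise.

>>> apply_moves:
  increments:
    - [0,0,0,0,0,-0.07]
    - [0,0,0,0,0,-0.14]
    - [0,0,0,0,0,-0.21]
    - [0,0,0,0,0,-0.28]
    - [0,0,0,0,0,-0.35]
    - [0,0,0,0,0,-0.42]
    - [0,0,0,0,0,-0.5]
    - [0,0,0,0,0,-0.5]

```text
time_s: 30.65
tool_pos: [0.5451, 0.1351, 0.0392]
ee_rot: [180.0, 0.0, 123.6]
ft_force: [2.1, 2.8, 7.5]
width: 0.0399
grasp_force: 10.0
```

```bash
python3 - <<'E'
from h import *
s=env.sense();print(s["ft_force"],s["moment"],s["grasp_force"],s["ee_rot"])
f=env.grab_frame("wrist");cv2.imwrite("pics/w6raw.png",f)
o=cv2.imread("pics/w5raw.png")
cv2.imwrite("pics/w6.png",np.hstack([cv2.resize(o[150:430,230:430],(400,560)),cv2.resize(f[150:430,230:430],(400,560))]))
E
```

```text
[2.06149455 2.76823839 7.49049547] [ 0.70493444 -0.56486845 -0.11912594] 10.021706074476242 [1.79973164e+02 1.70004117e-02 1.23565023e+02]
```

View pics/w6.png

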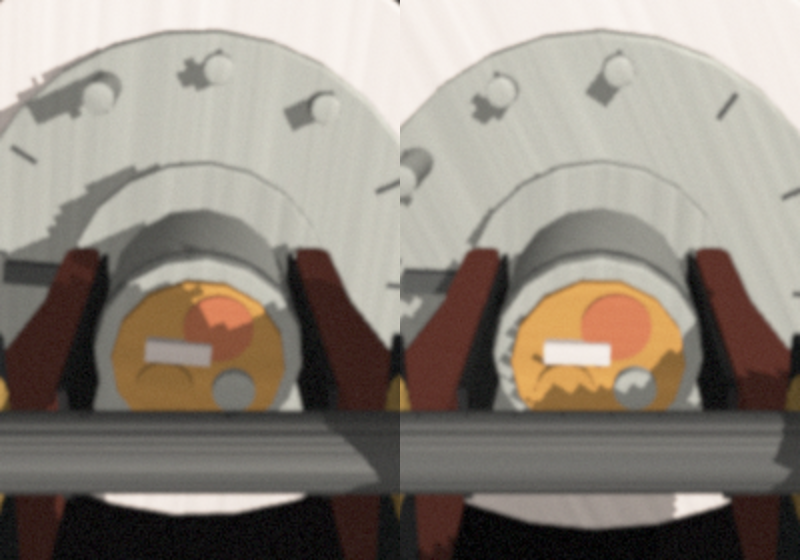

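The second frame shows movement, drum and pointer keeping their place in the hand while the pins have turned 30° in view, so the click took without slip. Now the second click, with a touch more press.

>>> apply_moves:
  increments:
    - [0,0,-0.003,0,0,0]
    - [0,0,-0.003,0,0,-0.08]
    - [0,0,-0.003,0,0,-0.16]
    - [0,0,-0.003,0,0,-0.24]
    - [0,0,-0.003,0,0,-0.32]
    - [0,0,-0.003,0,0,-0.41]
    - [0,0,-0.003,0,0,-0.51]
    - [0,0,-0.003,0,0,-0.51]

```text
time_s: 31.7
tool_pos: [0.5451, 0.1345, 0.0388]
ee_rot: [180.0, 0.0, 92.9]
ft_force: [3.0, 2.0, 6.6]
width: 0.0399
grasp_force: 10.0
```

```bash
python3 - <<'E'
from h import *
s=env.sense();print(s["ft_force"],s["moment"],s["grasp_force"],s["ee_rot"])
f=env.grab_frame("wrist");o=cv2.imread("pics/w5raw.png");a=cv2.imread("pics/w6raw.png")
H=lambda i:[(lambda m:(int(m.mean()) if len(m) else -1))(np.nonzero((cv2.cvtColor(i,cv2.COLOR_BGR2HSV)[v,310:370,0]<13)&(cv2.cvtColor(i,cv2.COLOR_BGR2HSV)[v,310:370,1]>100))[0]+310) for v in (300,306,312,318,324)]
print(H(o),H(a),H(f))
# white bridge centroid
for i in(o,a,f):
    h=cv2.cvtColor(i,cv2.COLOR_BGR2HSV)[310:340,290:345];m=(h[...,1]<70).astype(np.uint8);n,l,st,ce=cv2.connectedComponentsWithStats(m);k=1+np.argmax(st[1:,4]);print(ce[k]+[290,310],st[k,4],cv2.minAreaRect(np.argwhere(l==k)[:,::-1].astype(np.float32))[2])
E
```

```text
[3.03143475 1.99611428 6.64708977] [ 0.37301272 -0.66215795 -0.13546033] 10.041804313659668 [1.79968523e+02 4.42805461e-02 9.29196224e+01]
[338, 339, 338, 339, 344] [338, 337, 338, 337, 343] [335, 335, 335, 335, 340]
[318.39050132 325.70184697] 379 4.763641834259033
[317.72493573 326.15681234] 389 90.0
[316.7974359  325.92564103] 390 90.0
```

The moment (−0.13 N·m, pulling clockwise) and the image both say the holder lags the hand by about 3°. I turn a little further until the detent moment vanishes.

>>> apply_moves:
  increments:
    - [0,0,-0.003,0,0,0]
    - [0,0,-0.003,0,0,-0.01]
    - [0,0,-0.003,0,0,-0.02]
    - [0,0,-0.003,0,0,-0.03]
    - [0,0,-0.003,0,0,-0.04]
    - [0,0,-0.003,0,0,-0.05]
    - [0,0,-0.003,0,0,-0.05]
    - [0,0,-0.003,0,0,-0.05]

```text
time_s: 32.75
tool_pos: [0.5451, 0.1344, 0.0386]
ee_rot: [180.0, 0.0, 90.0]
ft_force: [2.4, 2.1, 7.0]
width: 0.0394
grasp_force: 10.0
```

```bash
python3 - <<'E'
from h import *
s=env.sense();print(s["tool_pos"],s["ft_force"],s["moment"],s["ee_rot"])
c=env.calibration("wrist");f=env.grab_frame("wrist");cv2.imwrite("pics/w7.png",cv2.resize(f[150:430,150:510],(720,560)))
for r in(20,30,45):
  for a in(170,175,180,185):
    a_=np.radians(a);print(r,a,(proj("wrist",[.5448+r/1e3*np.cos(a_),.135+r/1e3*np.sin(a_),.025],c)-[150,150])*2)
E
```

```text
[0.54510495 0.1344225  0.03861228] [2.38393728 2.07580176 6.9730988 ] [ 0.42578872 -0.4905787  -0.04437312] [1.79973875e+02 2.39645530e-02 8.99847038e+01]
20 170 [272.44094745 264.88231013]
20 175 [271.67803334 271.8444986 ]
20 180 [271.57161245 278.82425182]
20 185 [272.11753101 285.76831931]
30 170 [229.62136386 257.88587697]
30 175 [228.63762988 268.36883865]
30 180 [228.64153675 278.85159315]
30 185 [229.62186783 289.25436828]
45 170 [164.98339678 247.32446608]
45 175 [163.87269774 263.13884862]
45 180 [164.24767638 278.89260434]
45 185 [166.08028499 294.46687827]
```

View pics/w7.png

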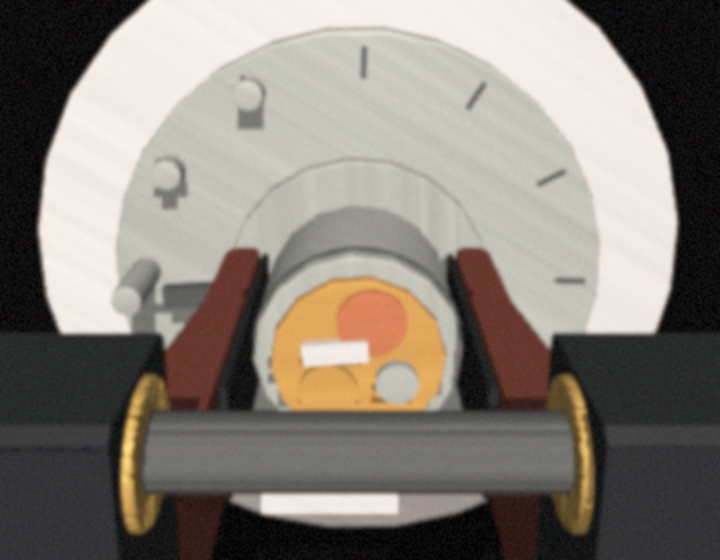

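The tall pin (foot about (145,268), top (128,300)) lies just clockwise of the pointer (top face about (165,298)). About 3–5° is still missing, matching the small leftover moment, so I turn 3.5° more.

>>> apply_moves:
  increments:
    - [0,0,-0.003,0,0,0]
    - [0,0,-0.003,0,0,-0.01]
    - [0,0,-0.003,0,0,-0.02]
    - [0,0,-0.003,0,0,-0.03]
    - [0,0,-0.003,0,0,-0.04]
    - [0,0,-0.003,0,0,-0.06]
    - [0,0,-0.003,0,0,-0.06]
    - [0,0,-0.003,0,0,-0.06]

```text
time_s: 33.8
tool_pos: [0.5451, 0.1345, 0.0384]
ee_rot: [180.0, 0.0, 86.4]
ft_force: [2.0, 1.6, 8.2]
width: 0.04
grasp_force: 10.0
```

```bash
python3 - <<'E'
from h import *
M=[]
for i in range(3):
    c=env.calibration("wrist");f=env.grab_frame("wrist");s=env.sense();M.append(np.r_[s["ft_force"],s["moment"]])
print(np.mean(M,0),s["tool_pos"],s["ee_rot"]);cv2.imwrite("pics/w8raw.png",f)
# pointer column profile at x=240 px
g=cv2.cvtColor(f,cv2.COLOR_BGR2GRAY)
for x in(235,240,246):print(x,g[280:310,x].tolist())
a=np.pi
for d in(-175,-180,180-2.5):
    a=np.radians(d);print(d,proj("wrist",[.545+.04*np.cos(a),.135+.04*np.sin(a),.025],c))
E
```

```text
[ 1.41762231  2.07096578  9.08788547  0.40808124 -0.36619032 -0.07897692] [0.54508842 0.1344836  0.03846478] [1.79977900e+02 1.21129153e-02 8.63853563e+01]
235 [189, 190, 193, 192, 198, 197, 197, 198, 199, 196, 192, 166, 121, 88, 86, 91, 97, 97, 94, 95, 95, 98, 97, 98, 107, 116, 118, 118, 121, 116]
240 [187, 189, 193, 191, 191, 193, 195, 200, 197, 196, 188, 160, 115, 86, 89, 94, 98, 96, 94, 99, 98, 96, 95, 103, 109, 117, 117, 115, 121, 119]
246 [189, 190, 185, 188, 193, 192, 188, 191, 197, 192, 175, 135, 92, 85, 91, 99, 95, 98, 94, 97, 99, 98, 97, 103, 114, 107, 101, 89, 76, 70]
-175 [244.77461886 301.46612567]
-180 [243.55599066 294.61762722]
177.5 [243.18524735 291.14975532]
```

Image profiles show the pointer turned along with the hand, leaving about 1.5° to the pin. I take that up, then let the holder rise with the fingers.

>>> apply_moves:
  increments:
    - [0,0,0,0,0,-0.01]
    - [0,0,0,0,0,-0.025]
    - [0,0,0,0,0,-0.025]
    - [0,0,0,0,0,-0.025]
    - [0,0,0.01,0,0,-0.025]
    - [0,0,0.025,0,0,-0.025]
    - [0,0,0.04,0,0,-0.025]
    - [0,0,0.06,0,0,-0.025]

```text
time_s: 34.95
tool_pos: [0.545, 0.1345, 0.0441]
ee_rot: [180.0, 0.0, 84.9]
ft_force: [2.8, 2.0, 4.2]
width: 0.0396
grasp_force: 10.1
```

```bash
python3 - <<'E'
from h import *
s=env.sense();print(s["tool_pos"],s["ft_force"],s["moment"],s["grasp_force"])
E
```

```text
[0.54502848 0.13454728 0.04411255] [2.75463069 2.03289194 4.18325298] [ 0.26902387 -0.79538559  0.00172308] 10.091993361711502
```

>>> apply_moves:
  increments:
    - [0,0,0.01,0,0,0]
    - [0,0,0.02,0,0,0]
    - [0,0,0.03,0,0,0]
    - [0,0,0.04,0,0,0]
    - [0,0,0.05,0,0,0]
    - [0,0,0.06,0,0,0]
    - [0,0,0.07,0,0,0]
    - [0,0,0.07,0,0,0]

```text
time_s: 35.95
tool_pos: [0.5449, 0.1348, 0.051]
ee_rot: [180.0, 0.0, 84.9]
ft_force: [6.6, -1.1, 3.3]
width: 0.0395
grasp_force: 10.2
```

>>> apply_moves:
  increments:
    - [0,0,0,0,0,0]
    - [0,0,0,0,0,0]
    - [0,0,0,0,0,0]
    - [0,0,0,0,0,0]
    - [0,0,0.1,0,0,0]
    - [0,0,0.2,0,0,0]
    - [0,0,0.35,0,0,0]
    - [0,0,0.55,0,0,0]
  grip: -0.35

```text
time_s: 36.95
tool_pos: [0.5447, 0.1352, 0.1072]
ee_rot: [180.0, -0.0, 84.9]
ft_force: [0.3, -0.1, 0.5]
width: 0.059
grasp_force: 0.0
```

```bash
python3 - <<'E'
from h import *
s=env.sense();print(s["tool_pos"],s["ee_rot"],s["ft_force"])
c=env.calibration("wrist");f=env.grab_frame("wrist");cv2.imwrite("pics/w9raw.png",f);o=cv2.imread("pics/w1.png")
import pickle;c1=pickle.load(open("w1.pkl","rb"))
def pol(img,cam,cal,r,z):  # darkness around circle
    ang=np.arange(-270,90,1.);P=np.array([proj(cam,[.5448+r*np.cos(a),.1350+r*np.sin(a),z],cal) for a in np.radians(ang)],np.float32)
    g=cv2.cvtColor(img,cv2.COLOR_BGR2GRAY);return ang,cv2.remap(g,P[None,:,0],P[None,:,1],cv2.INTER_LINEAR)[0]
for nm,img,cal,lo,hi in(("before",o,c1,-140,-100),("after",f,c,-205,-155)):
    for r in(.038,.042):
        a,v=pol(img,"wrist",cal,r,.038);k=(a>=lo)&(a<=hi);print(nm,r,list(zip(a[k].astype(int).tolist()[::2],v[k].tolist()[::2])))
    a,v=pol(img,"wrist",cal,.053,.018);print("marks",[(int(x),int(y)) for x,y in zip(a,v) if y<np.median(v)-25 and -100<x<70])
E
```

```text
[0.54470685 0.13518703 0.10717291] [ 1.79998737e+02 -3.44148993e-03  8.49496233e+01] [ 0.27576494 -0.0600387   0.48614043]
before 0.038 [(-140, 176), (-138, 148), (-136, 140), (-134, 139), (-132, 138), (-130, 136), (-128, 138), (-126, 121), (-124, 81), (-122, 70), (-120, 74), (-118, 94), (-116, 127), (-114, 137), (-112, 138), (-110, 139), (-108, 137), (-106, 137), (-104, 135), (-102, 135), (-100, 134)]
before 0.042 [(-140, 218), (-138, 215), (-136, 208), (-134, 210), (-132, 200), (-130, 194), (-128, 176), (-126, 149), (-124, 113), (-122, 103), (-120, 89), (-118, 110), (-116, 132), (-114, 135), (-112, 135), (-110, 137), (-108, 135), (-106, 135), (-104, 135), (-102, 134), (-100, 136)]
marks [(-99, 136), (-98, 139), (-97, 134), (-96, 136), (-95, 142), (-94, 137), (-93, 125), (-92, 105), (-91, 102), (-90, 121), (-89, 131), (-88, 133), (-87, 132), (-86, 134), (-85, 131), (-84, 133), (-83, 134), (-82, 133), (-81, 136), (-80, 136), (-79, 138), (-78, 137), (-77, 136), (-76, 139), (-75, 153), (-74, 178), (-73, 192), (-62, 171), (-61, 177), (-32, 171), (-31, 176), (-2, 174), (-1, 184), (28, 17
[... 598 characters left out ...]
159), (-173, 192), (-171, 183), (-169, 133), (-167, 118), (-165, 114), (-163, 119), (-161, 126), (-159, 169), (-157, 161), (-155, 176)]
marks [(-99, 118), (-98, 121), (-97, 120), (-96, 118), (-95, 119), (-94, 118), (-93, 106), (-92, 88), (-91, 93), (-90, 116), (-89, 118), (-88, 117), (-87, 118), (-86, 118), (-85, 119), (-84, 120), (-83, 121), (-82, 123), (-81, 120), (-80, 120), (-79, 118), (-78, 115), (-77, 115), (-76, 117), (-75, 121), (-74, 125), (-73, 131), (-72, 163), (-63, 143), (-62, 151), (-39, 144), (-38, 95), (-37, 46), (-36, 25), (-35, 25), (-34, 33), (-33, 38), (-32, 55), (-31, 70), (-30, 73), (-29, 76), (-28, 88), (-27, 130), (-4, 148), (-3, 146), (26, 164), (27, 137), (58, 161)]
```

The pointer now measures −179.5° and the click marks lie at −91.5° + k·30°, putting the tall pin at −181.5°. The holder is therefore at its stop within error. Next I fetch the dome.

>>> apply_moves:
  increments:
    - [0,0,0.2,0,0,0]
    - [0,0,0.4,0,0,0]
    - [0,-0.05,0.6,0,0,0]
    - [0,-0.15,0.8,0,0,0]
    - [0,-0.25,0.95,0,0,0]
    - [0,-0.37,0.95,0,0,0]
    - [0,-0.5,0.95,0,0,0]
    - [0,-0.62,0.95,0,0,0]
  grip: 0.0

```text
time_s: 38.0
tool_pos: [0.5442, 0.072, 0.2002]
ee_rot: [-179.9, 0.0, 84.9]
ft_force: [-0.1, 0.4, -0.3]
width: 0.0439
grasp_force: 0.0
```

>>> apply_moves:
  increments:
    - [0,-0.12,0,0,0,0]
    - [0,-0.25,0,0,0,0]
    - [0,-0.37,0,0,0,0]
    - [0,-0.5,0,0,0,0]
    - [0.05,-0.62,0,0,0,0]
    - [0.05,-0.75,0,0,0,0]
    - [0.05,-0.87,0,0,0,0]
    - [0.05,-1,0,0,0,0]

```text
time_s: 39.0
tool_pos: [0.5497, -0.0276, 0.2009]
ee_rot: [-180.0, -0.0, 85.0]
ft_force: [-1.5, 0.5, -0.2]
width: 0.0439
grasp_force: 0.0
```

>>> apply_moves:
  increments:
    - [0.03,-0.12,0,0,0,0]
    - [0.06,-0.25,0,0,0,0]
    - [0.1,-0.37,0,0,0,0]
    - [0.1,-0.5,0,0,0,0]
    - [0.1,-0.62,0,0,0,0]
    - [0.1,-0.75,0,0,0,0]
    - [0.1,-0.87,0,0,0,0]
    - [0.1,-1,0,0,0,0]

```text
time_s: 40.0
tool_pos: [0.5597, -0.1275, 0.201]
ee_rot: [180.0, -0.0, 85.0]
ft_force: [-0.4, 0.6, -0.2]
width: 0.0441
grasp_force: 0.0
```

```bash
python3 - <<'E'
from h import *
s=env.sense();print(s["tool_pos"])
for cam,z in(("top",.117),):
    f=env.grab_frame(cam);cv2.imwrite("pics/t2.png",f)
    m=(f[270:300,375:410].min(2)>240).astype(np.uint8);n,l,st,ce=cv2.connectedComponentsWithStats(m)
    for i in range(1,n):
        if st[i,4]>20:print(st[i],ray(cam,*(ce[i]+[375,270]),z))
o=cv2.imread("pics/top0.png");m=(o[270:300,375:410].min(2)>240).astype(np.uint8);n,l,st,ce=cv2.connectedComponentsWithStats(m)
for i in range(1,n):
    if st[i,4]>20:print("before",st[i],ray("top",*(ce[i]+[375,270]),.117))
c=env.calibration("wrist");f=env.grab_frame("wrist");cv2.imwrite("pics/w10.png",f);print(proj("wrist",[.56,-.1615,.117],c))
m=(f[150:420,220:440].min(2)>225).astype(np.uint8);n,l,st,ce=cv2.connectedComponentsWithStats(m)
for i in range(1,n):
    if st[i,4]>100:x,y,w,h=st[i,:4];print(st[i],ray("wrist",220+x+(w-1)/2,150+y+(h-1)/2,.117,c))
E
```

```text
[ 0.55974244 -0.1275153   0.20096914]
before [  8   5  15  14 155] [ 0.56094907 -0.15937222  0.117     ]
[334.09847634 292.87696836]
[  63   50  105   42 2443] [ 0.56482075 -0.11257952  0.117     ]
[  94  119   43   49 1588] [ 0.56058806 -0.16164178  0.117     ]
```

The knob is at (0.5606, −0.1616), consistent with before. Descending and gripping.

>>> apply_moves:
  increments:
    - [0,-0.12,0,0,0,0]
    - [0,-0.25,-0.1,0,0,0]
    - [0.01,-0.34,-0.25,0,0,0]
    - [0.01,-0.34,-0.45,0,0,0]
    - [0.01,-0.34,-0.65,0,0,0]
    - [0.01,-0.34,-0.8,0,0,0]
    - [0.01,-0.34,-0.95,0,0,0]
    - [0.01,-0.34,-0.95,0,0,0]

```text
time_s: 41.1
tool_pos: [0.56, -0.1607, 0.1047]
ee_rot: [-179.9, -0.0, 84.9]
ft_force: [-0.7, 0.1, 0.9]
width: 0.0436
grasp_force: 0.0
```

>>> apply_moves:
  increments:
    - [0,0,0,0,0,0]
    - [0,0,0,0,0,0]
    - [0,0,0,0,0,0]
    - [0,0,0,0,0,0]
    - [0,0,0,0,0,0]
    - [0,0,0.03,0,0,0]
    - [0,0,0.06,0,0,0]
    - [0,0,0.1,0,0,0]
  grip: 0.345

```text
time_s: 42.1
tool_pos: [0.5604, -0.1607, 0.1159]
ee_rot: [-180.0, -0.0, 85.0]
ft_force: [0.2, -0.3, -2.9]
width: 0.0295
grasp_force: 25.9
```

>>> apply_moves:
  increments:
    - [0,0,0.12,0,0,0]
    - [0,0,0.25,0,0,0]
    - [0,0,0.37,0,0,0]
    - [0,0,0.5,0,0,0]
    - [0,0.05,0.62,0,0,0]
    - [0,0.12,0.75,0,0,0]
    - [0,0.2,0.87,0,0,0]
    - [0,0.3,1,0,0,0]

```text
time_s: 43.1
tool_pos: [0.5607, -0.13, 0.2167]
ee_rot: [-180.0, -0.0, 85.0]
ft_force: [0.6, 0.8, -1.6]
width: 0.0294
grasp_force: 25.9
```

>>> apply_moves:
  increments:
    - [-0.02,0.12,0,0,0,0]
    - [-0.04,0.25,0,0,0,0]
    - [-0.06,0.37,0,0,0,0]
    - [-0.08,0.5,0,0,0,0]
    - [-0.1,0.62,0,0,0,0]
    - [-0.12,0.75,0,0,0,0]
    - [-0.14,0.87,0,0,0,0]
    - [-0.16,1,0,0,0,0]

```text
time_s: 44.1
tool_pos: [0.5446, -0.0301, 0.216]
ee_rot: [180.0, 0.0, 84.9]
ft_force: [0.1, 0.8, -0.6]
width: 0.0293
grasp_force: 25.8
```

>>> apply_moves:
  increments:
    - [0,0.12,0,0,0,0]
    - [0,0.25,0,0,0,0]
    - [0,0.37,0,0,0,0]
    - [0,0.5,0,0,0,0]
    - [0,0.62,0,0,0,0]
    - [0,0.75,0,0,0,0]
    - [0,0.87,0,0,0,0]
    - [0,1,0,0,0,0]

```text
time_s: 45.1
tool_pos: [0.5448, 0.07, 0.216]
ee_rot: [180.0, 0.0, 84.9]
ft_force: [0.2, 0.7, -2.0]
width: 0.0294
grasp_force: 25.9
```

>>> apply_moves:
  increments:
    - [0,0.12,0,0,0,0]
    - [0,0.25,0,0,0,0]
    - [0,0.37,0,0,0,0]
    - [0,0.48,0,0,0,0]
    - [0,0.57,0,0,0,0]
    - [0,0.63,0,0,0,0]
    - [0,0.66,0,0,0,0]
    - [0,0.66,0,0,0,0]

```text
time_s: 46.1
tool_pos: [0.5448, 0.1352, 0.216]
ee_rot: [180.0, 0.0, 85.0]
ft_force: [-0.3, 0.5, -2.4]
width: 0.0292
grasp_force: 25.9
```

```bash
python3 - <<'E'
from h import *
s=env.sense();print(s["tool_pos"],s["ft_force"],s["moment"])
f=env.grab_frame("wrist");cv2.imwrite("pics/w11.png",f);g=env.grab_frame("scene");cv2.imwrite("pics/s11.png",g)
c=env.calibration("wrist");p=s["tool_pos"]
# wrist view: hull of dome silhouette vs prediction: rim left/right extents
rim=s["tool_pos"][2]-.1057
P=np.array([proj("scene",[.5448+.065*np.cos(a),.135+.065*np.sin(a),rim]) for a in np.linspace(0,6.28,60)]);print("pred rim scene bbox",P.min(0),P.max(0))
F=np.array([proj("scene",[.5448+.08*np.cos(a),.135+.08*np.sin(a),.008]) for a in np.linspace(0,6.28,60)]);print("pred plate scene bbox",F.min(0),F.max(0))
K=proj("scene",[.5448,.135,rim+.109]);print("knob",K)
E
```

```text
[0.54475331 0.13517855 0.21596336] [-0.27879079  0.48814828 -2.3770531 ] [ 0.00074679  0.0166248  -0.03187015]
pred rim scene bbox [362.9670636  230.60528586] [444.75606022 293.99963271]
pred plate scene bbox [350.05794849 261.57102961] [440.99889294 337.20509085]
knob [414.69350769 211.90971936]
```

>>> apply_moves:
  increments:
    - [0,0.006,-0.05,0,0,0]
    - [0,0.006,-0.12,0,0,0]
    - [0,0.006,-0.2,0,0,0]
    - [0,0.006,-0.3,0,0,0]
    - [0,0.006,-0.4,0,0,0]
    - [0,0.006,-0.5,0,0,0]
    - [0,0.006,-0.6,0,0,0]
    - [0,0.006,-0.65,0,0,0]

```text
time_s: 47.2
tool_pos: [0.5445, 0.1357, 0.1502]
ee_rot: [-180.0, 0.0, 85.0]
ft_force: [0.5, -0.3, -1.8]
width: 0.0293
grasp_force: 25.8
```

>>> apply_moves:
  increments:
    - [0,0,-0.02,0,0,0]
    - [0,0,-0.05,0,0,0]
    - [0,0,-0.08,0,0,0]
    - [0,0,-0.11,0,0,0]
    - [0,0,-0.14,0,0,0]
    - [0,0,-0.17,0,0,0]
    - [0,0,-0.2,0,0,0]
    - [0,0,-0.22,0,0,0]

```text
time_s: 48.2
tool_pos: [0.5447, 0.1358, 0.1287]
ee_rot: [-180.0, 0.0, 85.0]
ft_force: [0.5, 0.6, -2.8]
width: 0.0293
grasp_force: 25.8
```

```bash
python3 - <<'E'
from h import *
F=[]
for i in range(3):
    f=env.grab_frame("scene");s=env.sense();F.append(np.r_[s["ft_force"],s["moment"]])
print(s["tool_pos"],np.mean(F,0))
E
```

```text
[0.54469085 0.13578199 0.12886798] [-0.66801153 -0.02637852 -2.2805744  -0.06304797  0.05225194  0.01542141]
```

>>> apply_moves:
  increments:
    - [0,0,-0.015,0,0,0]
    - [0,0,-0.03,0,0,0]
    - [0,0,-0.045,0,0,0]
    - [0,0,-0.06,0,0,0]
    - [0,0,-0.075,0,0,0]
    - [0,0,-0.09,0,0,0]
    - [0,0,-0.105,0,0,0]
    - [0,0,-0.12,0,0,0]

```text
time_s: 49.35
tool_pos: [0.5447, 0.1358, 0.1169]
ee_rot: [180.0, -0.0, 85.0]
ft_force: [-0.3, -0.6, -1.5]
width: 0.0296
grasp_force: 25.8
```

>>> apply_moves:
  increments:
    - [0,0,-0.003,0,0,0]
    - [0,0,-0.006,0,0,0]
    - [0,0,-0.009,0,0,0]
    - [0,0,-0.012,0,0,0]
    - [0,0,-0.015,0,0,0]
    - [0,0,-0.018,0,0,0]
    - [0,0,-0.02,0,0,0]
    - [0,0,-0.02,0,0,0]

```text
time_s: 50.35
tool_pos: [0.5447, 0.1358, 0.1149]
ee_rot: [180.0, 0.0, 85.0]
ft_force: [-0.1, -0.5, -1.7]
width: 0.0296
grasp_force: 25.8
```

>>> apply_moves:
  increments:
    - [0,0,-0.002,0,0,0]
    - [0,0,-0.004,0,0,0]
    - [0,0,-0.006,0,0,0]
    - [0,0,-0.008,0,0,0]
    - [0,0,-0.01,0,0,0]
    - [0,0,-0.012,0,0,0]
    - [0,0,-0.012,0,0,0]
    - [0,0,-0.012,0,0,0]

```text
time_s: 51.35
tool_pos: [0.5447, 0.1358, 0.1146]
ee_rot: [-180.0, -0.0, 84.9]
ft_force: [-4.3, -0.6, 8.9]
width: 0.0293
grasp_force: 25.8
```

The rim has landed on the foot plate at the expected height. I relieve the press, open and rise.

>>> apply_moves:
  increments:
    - [0,0,0.003,0,0,0]
    - [0,0,0.006,0,0,0]
    - [0,0,0.007,0,0,0]
    - [0,0,0.007,0,0,0]
    - [0,0,0.007,0,0,0]
    - [0,0,0.007,0,0,0]
    - [0,0,0.007,0,0,0]
    - [0,0,0.007,0,0,0]

```text
time_s: 52.35
tool_pos: [0.5447, 0.1358, 0.1146]
ee_rot: [-180.0, -0.0, 84.9]
ft_force: [-2.8, 0.1, 6.0]
width: 0.0297
grasp_force: 25.8
```

>>> apply_moves:
  increments:
    - [0,0,0,0,0,0]
    - [0,0,0,0,0,0]
    - [0,0,0,0,0,0]
    - [0,0,0,0,0,0]
    - [0,0,0.05,0,0,0]
    - [0,0,0.15,0,0,0]
    - [0,0,0.3,0,0,0]
    - [0,0,0.5,0,0,0]
  grip: -0.1

```text
time_s: 53.35
tool_pos: [0.5448, 0.1358, 0.1657]
ee_rot: [180.0, -0.0, 84.9]
ft_force: [0.4, 0.6, -0.1]
width: 0.0482
grasp_force: 0.0
```

>>> apply_moves:
  increments:
    - [0,0,0.15,0,0,0]
    - [0,0,0.3,0,0,0]
    - [0,0,0.5,0,0,0]
    - [0,0,0.7,0,0,0]
    - [0,0,0.9,0,0,0]
    - [0,0,0.9,0,0,0]
    - [0,0,0.9,0,0,0]
    - [0,0,0.9,0,0,0]

```text
time_s: 54.35
tool_pos: [0.5442, 0.1357, 0.2536]
ee_rot: [-179.9, 0.0, 85.0]
ft_force: [-0.0, 0.5, 0.1]
width: 0.0481
grasp_force: 0.0
```

```bash
python3 - <<'E'
from h import *
s=env.sense();print(s["time_s"],s["tool_pos"],s["ft_force"],s["width"])
c=env.calibration("wrist");f=env.grab_frame("wrist");cv2.imwrite("pics/w12.png",f)
m=(f[100:420,220:440].min(2)>215).astype(np.uint8);n,l,st,ce=cv2.connectedComponentsWithStats(m)
for i in range(1,n):
    if st[i,4]>100:x,y,w,h=st[i,:4];print(st[i],ray("wrist",220+x+(w-1)/2,100+y+(h-1)/2,.125,c))
print(proj("wrist",[.5447,.135,.125],c))
g=env.grab_frame("scene");cv2.imwrite("pics/s12.png",g)
m=(g[170:300,380:430].min(2)>235).astype(np.uint8);n,l,st,ce=cv2.connectedComponentsWithStats(m)
for i in range(1,n):
    if st[i,4]>20:print("scene",st[i],ce[i]+[380,170])
print([proj("scene",[.5448,.135,z]) for z in(.109,.117,.125,.135)])
E
```

```text
54.35 [0.54417517 0.1357214  0.25357024] [-0.02608906  0.53117418  0.12140087] 0.0481268439313135
[   34    25   152   148 13937] [0.54650969 0.15979969 0.125     ]
[329.9885901  231.24936675]
[array([403.47898679, 260.84316926]), array([404.20576602, 257.67194016]), array([404.9447885 , 254.44728885]), array([405.88626   , 250.33927132])]
```

```bash
python3 - <<'E'
from h import *
c=env.calibration("wrist");f=cv2.imread("pics/w12.png");g=cv2.GaussianBlur(cv2.cvtColor(f,cv2.COLOR_BGR2GRAY),(3,3),0)
for a,b,lo,hi,z in((231,45,15,28,.125),):
    C=cv2.HoughCircles(g[170:300,260:400],cv2.HOUGH_GRADIENT,1,30,param1=60,param2=12,minRadius=lo,maxRadius=hi)
    for x,y,r in C[0][:3]:print("knob",x+260,y+170,r,ray("wrist",x+260,y+170,z,c))
# scene: dome flat top/rim; outline of dome against plate and mat
o=cv2.imread("pics/scene0.png");s=cv2.imread("pics/s12.png");d=cv2.absdiff(o,s).max(2)[190:350,330:460]>25
v,u=np.nonzero(d);print("diff bbox",u.min()+330,u.max()+330,v.min()+190,v.max()+190)
for y in range(215,345,6):
    k=np.nonzero(s[y,330:470].min(1)>90)[0]
    if len(k):print(y,k.min()+330,k.max()+330,end="; ")
P=lambda r,z:np.array([proj("scene",[.5448+r*np.cos(a),.135+r*np.sin(a),z]) for a in np.linspace(0,6.28,90)])
for r,z in((.065,.008),(.065,.06),(.08,.008)):print(r,z,P(r,z).min(0),P(r,z).max(0))
E
```

```text
knob 329.5 232.5 19.0 [0.5444769  0.13401789 0.125     ]
diff bbox 350 459 190 326
215 450 469; 221 458 469; 227 459 469; 233 466 467; 245 382 415; 251 373 426; 257 368 432; 263 365 435; 269 363 437; 275 357 439; 281 353 439; 287 351 438; 293 350 439; 299 350 440; 305 351 441; 311 354 440; 317 357 438; 323 362 434; 329 369 429; 335 380 419; 0.065 0.008 [358.51806429 267.82688167] [432.34675113 329.1849532 ]
0.065 0.06 [360.66977728 249.7874812 ] [438.32979685 312.23841244]
0.08 0.008 [350.05783253 261.57269204] [440.98583807 337.21177624]
```

Knob centre measures (0.5445, 0.1340), within 1.5 mm of the axis. The rim landed at foot-plate height (on the plateau it would have stopped 10 mm higher). I hand it in.

```bash
python3 -c "
from plant import env
print(env.sign_off())"
```

```text
the job is handed in; nothing more can be done
None
```

The holder was turned two clicks to the tall pin and let go, and the dome was set on the foot plate and released. I handed the job in at about 54 s; no verdict came back, the pointer measured within about 2° of the pin and the dome within about 1.5 mm of the axis, and that it sprang fully up and locked I only inferred.

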